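# Set the duplicating frame to its gauge with the knurled wheel

### The job

Set the width of the duplicating frame round the plaster cast: press a fingertip on the knurled wheel and roll it, stroke by stroke, until the sliding wall has closed far enough that its pointer stands level with the pointer of the gauge rider. Work by the wheel alone: do not pinch it, do not push the wall or the rider, leave the cast standing where it is and the things round the frame in place, and take the finger away when it is set.

Things in the scene. Friction and masses are not known exactly. Their poses are not given: they have to be found in the camera images.
- frame: low metal frame fixed to the worktop, dark bed 244 x 164 x 8 mm; origin on the worktop under the bed. x runs from the wheel stand (near the robot) to the fixed far fence (inner face x = +85 mm), y left, z up. Wheel stand at x = -130 to -80 mm: cheeks at y = +-16 to +-24 mm, 62 mm high; left of them a rack housing to y = +46 mm, 54 mm high. Fence, wall, gauge: 44 mm high
- wheel_centre (a point): centre of the ribbed steel thumbwheel, axes as the frame's, axle along y. 60 mm in diameter over 24 round ribs, 24 mm wide; its top is 30 mm above this centre (76 mm above the worktop), 14 mm above the cheeks. The rim sits on a soft core: pressed, it gives 1 mm for every 1.5 N, at most 6 mm; a press of 3 to 4 mm grips well
- wheel (a joint): turn of the wheel in rad, 0 at the start, grows as the gap closes. Pulling the top of the wheel in frame -x (away from wall and fence) closes the gap, the wall moving in +x; rolling the other way opens it. Stays where it is left
- wall (a joint): travel of the sliding wall in m, 0 at the start (open, front face at frame x = -32 mm), up to 0.042, grows towards the fence; geared to the wheel, 6 mm per rad of wheel (0.2 mm per mm of rim)
- wall_pointer (a point): tip of the brass pointer on top of the sliding wall's left end, 44 mm above the worktop; moves along frame x with the wall
- gauge_pointer (a point): tip of the like brass pointer on the small grey gauge rider at the frame's left edge (y = +65 to +91 mm), facing the wall's pointer at the same height, 1 mm to its left; stands 14 to 28 mm farther along frame x than the wall's pointer at the start; clamped, is not to be moved
- gauge (a joint): position of the gauge rider in m, on the same scale as wall: the pointers are level when the two are equal
- cast_centre (a point): centre of the loose cream plaster cast, 60 x 77 x 26 mm, standing on the bed between wall and fence; a wall set to the gauge leaves it some millimetres of room
- plaster_centre (a point): centre of a loose cream plaster block, 46 x 52 x 36 mm, right of the frame
- strips_centre (a point): centre of a loose flat white box, 46 x 71 x 22 mm, left of the frame
- tape_centre (a point): centre of a loose roll of tape, 60 mm across, 19 mm high, right of the frame
- pen_centre (a point): centre of a loose black marker pen with a red band, 127 x 16 mm, lying left of the frame

How it is judged:
At the end, for the whole second after the job is handed in: The wall's pointer is level with the gauge pointer along the frame within 3 mm, the wheel is at rest, the cast is within 5 mm and the rider within 2 mm of where it stood (x of wall_pointer in the frame of gauge_pointer between -0.003 and 0.003 m and velocity of joint wheel between -0.05 and 0.05 rad/s and distance of cast_centre from where it was at the start of the episode below 0.005 m and distance of gauge_pointer from where it was at the start of the episode below 0.002 m); the robot touches nothing.
It fails at once if the robot pushes the sliding wall itself (over 2 N) (contact force between any of the fingers, the arm and wall above 2 N).
It fails at once if the gauge rider is moved (over 2 mm) or pushed (over 2 N) (distance of gauge_pointer from where it was at the start of the episode above 0.002 m or contact force between any of the fingers, the arm and gauge above 2 N).
It fails at once if the cast is lifted or shifted by more than 5 mm (distance of cast_centre from where it was at the start of the episode above 0.005 m).
It fails at once if a thing beside the frame is lifted or shifted by more than 15 mm (distance of any of plaster_centre, strips_centre, tape_centre, pen_centre from where it was at the start of the episode above 0.015 m).
It fails at once if the wheel is taken between the fingers (grasp point within 39 mm of its centre) instead of rolled under a fingertip (distance between the grasp point and wheel_centre below 0.039 m).
It also fails if it takes over 48 s, if anything falls off the work surface, if the arm or the gripper's body presses on something with over 40 N, if the wrist force passes 120 N, or if a joint passes its speed limit or range.

### The arm

A 6-joint arm with a two-finger parallel gripper is mounted at the origin on a cart in front of the work surface, level with it; the furniture and walls round the work are solid. World frame = base frame: x ahead of the robot, y to its left, z up, the work surface at z = 0. Lengths are in m, angles in rad, forces in N, time in s.
With the tool pointing down it reaches from about 0.325 to 1 m from the base axis. Payload 5.1 kg.
Tool frame: the origin (TCP) lies where the fingers leave the gripper's body, on its centre line; the fingertips stand 73 mm ahead of it and the grasp point (between the pads) lies 54 mm ahead of it; z points along the fingers, y is the line along which they close (so a half turn about z gives the same grasp; the last joint's range is limited). The gripper opens to 85 mm and grips with 20 to 120 N. Pads are 22 mm wide; open, the fingers measure 114 mm over their backs; the gripper's body (76 mm by 85 mm) begins 54 mm behind the grasp point. The pads swing forward as they close: fully open they stand 13 mm farther back than shut.
Start: joints at [1.048, 0.124, 1.65, -0, 1.367, -0.083], TCP at [0.277, 0.588, 0.304] pointing down, gripper open.
Joint ranges: [-2.61, 2.61], [-1.02, 2.33], [0.03, 2.71], [-1.35, 4.49], [0.32, 2.68], [-2.91, 2.91]. Speed limits (rad/s): [2.57, 2.57, 3.14, 3.14, 3.14, 3.14].

### API

Orientations are given as a 3x3 rotation matrix whose columns are the frame's x, y, z axes.
In Python, from bench import * gives the robot as it stands. Calls block until the motion is done:
- movep(position, orientation): joint-space move of the TCP to a pose.
- move_l(position, attitude=None, rate=0.15, guard=None): straight line of the TCP; attitude=None keeps the orientation; rate is the mean speed in m/s. With guard (N) it stops when the force on the tool has changed by that much, and returns True; else False.
- movej(angles): joint-space move.
- ungrasp() and close(): open the fingers fully, or close them until they stop; the grip force is fixed at half the most.
- hold(seconds).
- solve_ik(position, orientation): joint angles nearest the present ones, or None.
- camera(name): name is "scene" or "side" or "wrist"; returns the picture (400x640x3 uint8, blue, green, red); there is no depth.
- get_calibration(name): a dict with "camera_matrix" (3x3 intrinsics, pixels), "extrinsics" (4x4, takes a point from camera to world coordinates). Camera axes: x right, y down, z forward; pixel columns grow to the right and rows downward; lengths in m; the calibration is good to about 2 mm. A picture is of the moment at which its call begins: read the wrist's pose just before it. get_calibration takes no time and is no camera call; for the wrist camera it gives the pose at the moment of the call.
A pose or a line that the arm cannot do raises Unreachable and nothing moves.
- sign_off(): hands the job in; it is judged then, once.
Readings, each from a call of its own:
- current_clock(): time.
- current_joint_positions(): joint angles.
- current_joint_velocities(): joint speeds.
- current_joint_efforts(): joint torques, N m.
- current_ee_pos(): TCP position.
- current_tcp_rot(): TCP orientation.
- current_contact_force(): force on the tool from outside, world axes, zero at the start.
- current_moment(): the same for the moment, N m.
- current_gripper_width(): finger opening in m.
- current_gripper_force(): force on a finger pad.
Only numpy, scipy, OpenCV 4.12 (cv2) and the standard library are available. Lean on these libraries where they do the work, as an engineer would, in place of code of your own. Each camera call takes 0.05 s, during which the arm holds its last target. There are 200 camera calls.

## Working session

There is one attempt and no reset: what is moved stays moved. The work goes in short steps, each a Python script; the robot and the scene stay as the last script left them, time stands still between calls to the robot, and variables do not carry over. Pictures are saved under pics/ and viewed, at most 10 in all, crops included, and the job is handed in when it is done.

```bash
mkdir -p pics; python3 - <<'E'
from bench import *
import cv2,numpy as np
for n in("scene","side"):
    im=camera(n);cv2.imwrite(f"pics/{n}0.png",im)
    c=get_calibration(n);print(n,np.round(c["camera_matrix"],1).tolist(),np.round(c["extrinsics"],3).tolist())
print(current_clock(),current_ee_pos(),np.round(current_tcp_rot(),3))
E
```

```text
scene [[411.8, 0.0, 323.1], [0.0, 411.8, 203.5], [0.0, 0.0, 1.0]] [[0.905, -0.31, 0.292, 0.366], [-0.426, -0.676, 0.602, -0.458], [0.01, -0.669, -0.743, 0.68], [0.0, 0.0, 0.0, 1.0]]
side [[423.8, 0.0, 324.3], [0.0, 423.8, 202.4], [0.0, 0.0, 1.0]] [[-1.0, -0.009, 0.002, 0.612], [-0.006, 0.442, -0.897, 0.807], [0.007, -0.897, -0.442, 0.425], [0.0, 0.0, 0.0, 1.0]]
0.1 [0.27653229 0.58776505 0.30273971] [[-0.905  0.426 -0.001]
 [ 0.426  0.905 -0.002]
 [ 0.    -0.002 -1.   ]]
```

View pics/scene0.png

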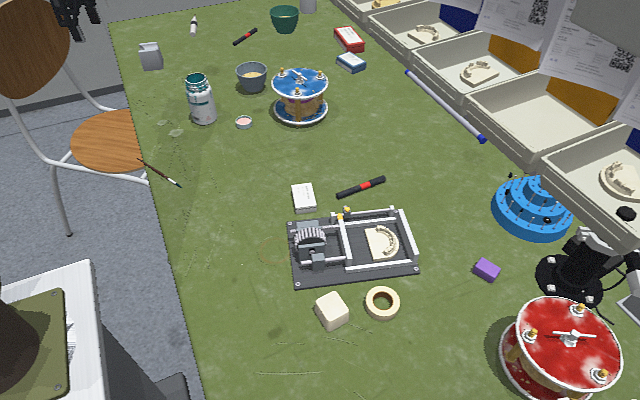

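View pics/side0.png

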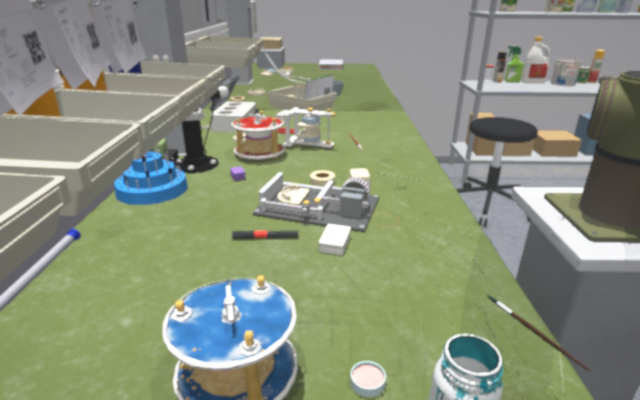

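The scene picture shows the frame with bed corners near (288,219), (294,287), (421,274) and (405,207); the brass pointers are near (347,212). I'll cast these to the bed plane and then look from above with the wrist camera.

```bash
cat > h.py <<'E'
from bench import *
import cv2,numpy as np
def ray(cal,px,z):
    K,T=cal["camera_matrix"],cal["extrinsics"]
    d=T[:3,:3]@np.linalg.inv(K)@[px[0],px[1],1]; o=T[:3,3]
    return o+d*(z-o[2])/d[2]
def proj(cal,P):
    K,T=cal["camera_matrix"],cal["extrinsics"]
    p=K@(T[:3,:3].T@(np.asarray(P)-T[:3,3])); return p[:2]/p[2]
E
python3 - <<'E'
from h import *
c=get_calibration("scene")
P=[ray(c,p,.008) for p in [(288,219),(294,284),(421,271),(405,207)]]
print(np.round(P,3)); 
for i in range(4): print(np.linalg.norm(P[i]-P[(i+1)%4]))
w=get_calibration("wrist")
T=np.eye(4);T[:3,:3]=current_tcp_rot();T[:3,3]=current_ee_pos()
print(np.round(np.linalg.inv(T)@w["extrinsics"],3),w["camera_matrix"])
E
```

```text
[[ 0.543  0.078  0.008]
 [ 0.494 -0.073  0.008]
 [ 0.726 -0.149  0.008]
 [ 0.788  0.003  0.008]]
0.1590012918587403
0.24415883044174533
0.16422389436721346
0.2561501300925047
[[-0.    -0.964 -0.266  0.067]
 [ 1.    -0.     0.001 -0.   ]
 [-0.001 -0.266  0.964 -0.071]
 [ 0.     0.     0.     1.   ]] [[319.02551861   0.         312.7060972 ]
 [  0.         319.02551861 201.17734841]
 [  0.           0.           1.        ]]
```

```bash
python3 - <<'E'
from h import *
yaw=-.317; f=np.array([np.cos(yaw),np.sin(yaw),0]);R=np.column_stack([-f,[-f[1],f[0],0],[0,0,-1]])
print(np.linalg.det(R))
close()
C=np.array([.638,-.035,0])
movep(C-.06*f+[0,0,.27],R)
w=get_calibration("wrist");im=camera("wrist");cv2.imwrite("pics/w0.png",im);np.savez("w0.npz",**w)
cv2.imwrite("pics/w0v.png",im)
print(current_clock(),current_gripper_width(),current_contact_force())
E
```

```text
1.0
3.325 -5.3812850096148564e-05 [-0.25497867 -0.2005814   0.11239162]
```

View pics/w0.png

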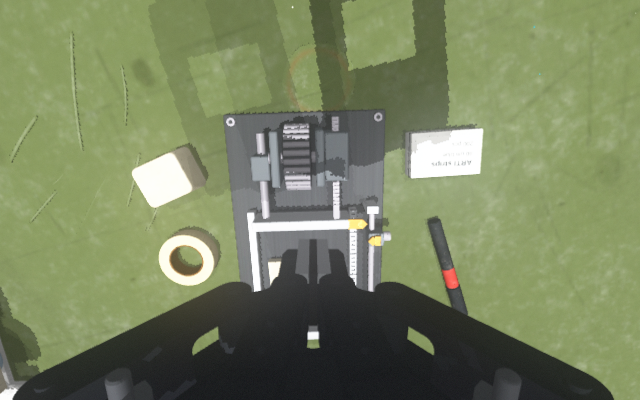

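The view (robot at top) shows the wheel centred near (297,156), the wall pointer tip near (366,224) and the gauge pointer near (369,241). The bed's near edge runs from (227,115) to (384,111). Next step is a mask for the brass, then the wheel's extent.

```bash
python3 - <<'E'
from h import *
w=dict(np.load("w0.npz"));im=cv2.imread("pics/w0.png")
h=cv2.cvtColor(im,cv2.COLOR_BGR2HSV)
m=cv2.inRange(h,(15,130,120),(32,255,255));m[:200]=0;m[260:]=0;m[:,:340]=0;m[:,400:]=0
n,l,s,c=cv2.connectedComponentsWithStats(m);print(s[1:].tolist(),c[1:].round(1).tolist())
a,b,cc,d=[ray(w,p,.008) for p in[(227,115),(384,111),(384,200),(232,200)]]
print("near edge",np.round([a,b],4),np.linalg.norm(a-b),"yaw",np.arctan2(*(b-a)[:2])*-1)
print(np.round(ray(w,(297,156),.046),4), np.round(ray(w,(297,156),.076),4))
L=[(p,ray(w,p,.044)) for p in[(366,224),(369,241)]];print(np.round([q[1] for q in L],4))
big=cv2.resize(im[100:260,215:415],None,fx=4,fy=4,interpolation=cv2.INTER_CUBIC)[:600];cv2.imwrite("pics/w0c.png",big[:600,:800])
E
```

```text
[[349, 219, 1, 1, 1], [351, 219, 11, 1, 11], [365, 222, 1, 1, 1], [369, 237, 5, 4, 5], [376, 236, 4, 1, 4]] [[349.0, 219.0], [356.0, 219.0], [365.0, 222.0], [371.0, 238.2], [377.5, 236.0]]
near edge [[ 0.4925 -0.0775  0.008 ]
 [ 0.5379  0.0739  0.008 ]] 0.15808353819253448 yaw -0.2915052325851859
[ 0.5494 -0.0206  0.046 ] [ 0.5461 -0.018   0.076 ]
[[0.6341 0.0223 0.044 ]
 [0.6524 0.0203 0.044 ]]
```

View pics/w0c.png

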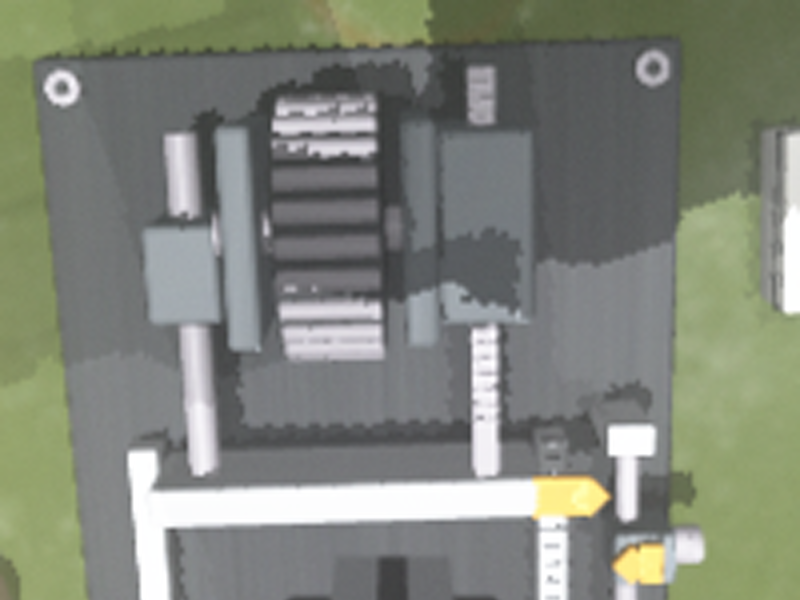

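```bash
python3 - <<'E'
from h import *
w=dict(np.load("w0.npz"))
g=lambda u,v,z:ray(w,(215+u/4-.4,100+v/4-.4),z)
n=[g(248,127,.062),g(405,122,.062)];f=[g(262,350,.062),g(410,346,.062)]
print(np.linalg.norm(n[0]-n[1]),np.linalg.norm(f[0]-f[1]),np.linalg.norm(n[0]-f[0]))
print("wheel",np.mean(n+f,axis=0)); d=sum(f)-sum(n);print("yaw cheeks",np.arctan2(d[1],d[0]))
a,b=g(37,60,.008),g(680,40,.008);e=b-a;print("bed",np.linalg.norm(e),np.arctan2(-e[0],e[1]))
P,Q=g(152,505,.044),g(610,496,.044);e=Q-P;print("wall",np.arctan2(-e[0],e[1]))
G=g(613,566,.044)
for y in(-.317,-.3,-.285):
    x=np.array([np.cos(y),np.sin(y),0]);print(y,"gap",(G-Q)@x,(G-Q)@[-x[1],x[0],0])
print("bed mid",(a+b)/2)
E
```

```text
0.03360617972138047 0.03318560664007822 0.048931254709500695
wheel [ 0.55050825 -0.01978417  0.062     ]
yaw cheeks -0.28631051812302943
bed 0.16177504957034963 -0.2861064924397533
wall -0.29575150749397705
-0.317 gap 0.018532441120309658 0.0016094589976981127
-0.3 gap 0.018557122732162055 0.0012941901121898717
-0.285 gap 0.018574447218707425 0.0010156981158138383
bed mid [ 0.51398891 -0.0028027   0.008     ]
```

Yaw is about -0.288 and the pointer gap about 18.6 mm, so roughly 93 mm of rim. I'll touch the wheel top gently, then make the first stroke and measure.

```bash
cat >> h.py <<'E'
YAW=-.288; fx=np.array([np.cos(YAW),np.sin(YAW),0]);fy=np.array([-fx[1],fx[0],0]);R=np.column_stack([-fx,fy,[0,0,-1]])
W=np.array([.5505,-.0198,0])
at=lambda x,z:W+x*fx+np.array([0,0,z])
E
python3 - <<'E'
from h import *
movep(at(.012,.17),R)
hit=move_l(at(.012,.140),rate=.02,guard=1.5)
p=current_ee_pos();F=current_contact_force();print(hit,p,F,current_clock())
z=p[2]-.003
move_l(at(.012,z),rate=.03);print(current_contact_force(),current_ee_pos())
move_l(at(-.012,z),rate=.04);print(current_contact_force(),current_ee_pos())
move_l(at(-.014,.165),rate=.1)
w=get_calibration("wrist");im=camera("wrist");cv2.imwrite("pics/w1.png",im);np.savez("w1.npz",**w);print(current_clock())
E
```

```text
True [ 0.56187497 -0.02318769  0.14478966] [-0.17244839 -0.12532654  3.4526126 ] 4.95
[-0.5023015  -0.92924781  5.77608123] [ 0.56270666 -0.02339453  0.14283278]
[-0.02025809 -1.18233703  5.81855349] [ 0.53989661 -0.01665383  0.14314378]
6.3833
```

View pics/w1.png

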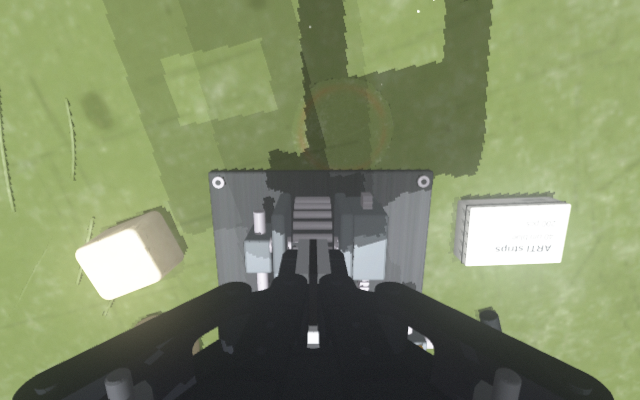

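The finger is centred on the wheel, but the pointers are out of view at this pose. I'll return to the look pose to measure the effect of one stroke.

```bash
cat >> h.py <<'E'
def look(name):
    move_l(at(-.014,.18),rate=.15); movep(at(.03,.27),R)
    w=get_calibration("wrist");im=camera("wrist");cv2.imwrite(f"pics/{name}.png",im);np.savez(name+".npz",**w)
    h=cv2.cvtColor(im,cv2.COLOR_BGR2HSV)
    m=cv2.inRange(h,(14,90,110),(30,255,255))
    u,v=proj(w,W+.09*fx+.065*fy+[0,0,.044]).astype(int)
    M=np.zeros_like(m);M[v-40:v+40,u-40:u+40]=m[v-40:v+40,u-40:u+40]
    n,l,s,c=cv2.connectedComponentsWithStats(M)
    for i in range(1,n):
        if s[i,4]>15:
            ys,xs=np.where(l==i);k=[(xs.min(),ys[xs==xs.min()].mean()),(xs.max(),ys[xs==xs.max()].mean()),c[i]]
            print(s[i].tolist(),[np.round([(ray(w,p,.044)-W)@fx*1e3,(ray(w,p,.044)-W)@fy*1e3],1).tolist() for p in k])
    cv2.imwrite(f"pics/{name}c.png",cv2.resize(im[v-60:v+60,u-80:u+80],None,fx=4,fy=4,interpolation=cv2.INTER_CUBIC))
    print("clock",current_clock())
E
python3 - <<'E'
from h import *
look("w2")
E
```

```text
[360, 221, 19, 11, 154] [[66.9, 46.4], [71.6, 64.4], [71.4, 55.3]]
[379, 234, 13, 11, 106] [[84.9, 66.1], [84.4, 78.1], [85.3, 73.2]]
clock 7.1667
```

View pics/w2c.png

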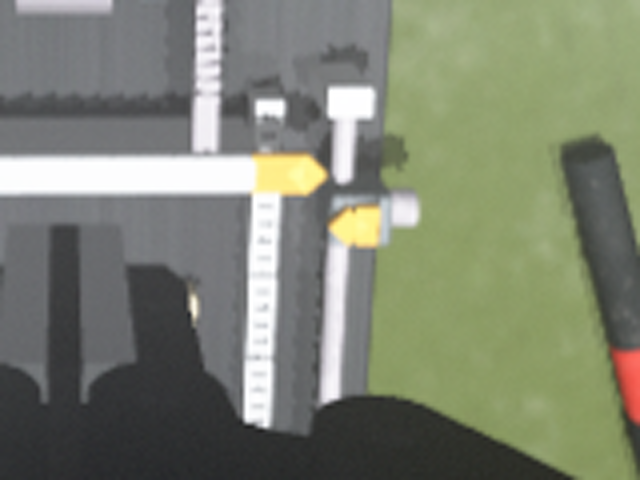

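The yellow wall pointer tip is at crop (328,174) and the gauge tip at (330,228). The gap is now about 13.6 mm and the stroke closed about 4.9 mm, so the grip is full. I'll make two more full strokes and then look again.

```bash
cat >> h.py <<'E'
def stroke(L=.024,z=.1425):
    move_l(at(L/2,.155),rate=.1); move_l(at(L/2,z),rate=.04); f=current_contact_force()[2]
    move_l(at(-L/2,z),rate=.04); print("F",f,current_contact_force()[2]); move_l(at(-L/2,.155),rate=.08)
E
python3 - <<'E'
from h import *
move_l(at(.012,.17),R)
stroke();stroke();look("w3")
E
```

```text
F 5.261681627562849 5.458571096711208
F 5.8582236243501224 5.5414478511411165
[360, 231, 19, 10, 142] [[76.4, 46.7], [81.7, 64.8], [80.9, 55.5]]
[379, 235, 13, 10, 102] [[84.9, 66.0], [85.5, 78.0], [85.4, 73.2]]
clock 12.575
```

```bash
python3 - <<'E'
from h import *
move_l(at(.010,.17),R)
stroke(.0205);look("w4")
E
```

```text
F 4.823570773627196 5.575508774623455
[360, 235, 18, 10, 142] [[80.7, 46.8], [85.5, 64.0], [85.3, 55.6]]
[379, 235, 13, 10, 104] [[84.4, 66.0], [85.5, 78.0], [85.4, 73.1]]
clock 15.9833
```

View pics/w4c.png

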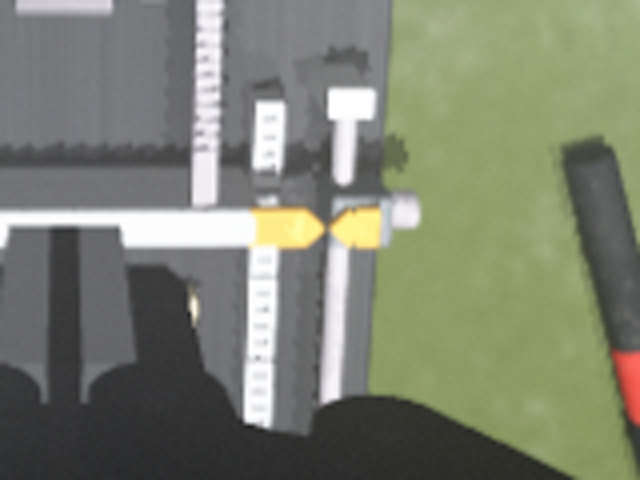

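The two brass tips now meet at the same row, crop (328,228). They are level and the finger is clear, so I'm handing in.

```bash
python3 - <<'E'
from h import *
hold(.3);print(sign_off())
E
```

```text
the job is handed in; nothing more can be done
None
```

The job is handed in: four fingertip strokes on the wheel brought the wall pointer level with the gauge pointer, to within about 1 mm in the last wrist picture, with the finger clear at about 16 s; no verdict came back from the sign-off.

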